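# Cap the two resin cartridges with the bayonet caps that fit them

## Task

Close the two filled resin cartridges that lean in the rack with the two bayonet caps lying on the bench: find out by trying which cap belongs on which cartridge, push each fully home and turn it clockwise to its stop so that it is locked. Let go of the caps at the end, and leave the bottle, the cup and the syringe where they are.

Things in the scene. Friction and masses are not known exactly. Their poses are not given: they have to be found in the camera images.
- cap_small_center (a point): Small black bayonet cap, skirt down on the bench: bore 55, outside 65, height 53 mm. Point: its centre, 26.5 mm above the lower edge; z = axis, out of the top. 22 mm deep skirt, 5 mm deck, then a flat grip bar (27 to 53 mm above the lower edge), 46 mm along x, 14 mm thick in y. Two slots open downwards at +y and -y, 40 degrees wide. 50 to 100 g. A half turn makes no difference.
- cap_large_center (a point): Large bayonet cap: bore 60, outside 70 mm, all else as the small one. Once a cap is fully home, its slots run on sideways under the lugs, so that it turns about 60 degrees clockwise (seen from outside, from where slots and lugs meet) to a stop; the other way it is blocked at once. Home, a cap's centre is 4.5 mm out of the mouth along z.
- mouth_left (a point): Rim centre of the white cartridge in the rack's left hole (seen from the robot). z: out along the cartridge, which leans 30 degrees from vertical towards the robot; y: level, across the rack to its left; x: up the slope. Chamfered rim. Two lugs, 8 mm wide, 6 mm tall, on the barrel's +y and -y sides, tops 10 mm below the rim. A grey follower disc closes it.
- mouth_right (a point): The same point and axes for the right hole, 110 mm away. One cartridge is 52 mm across (for the small cap), the other 57 mm (for the large); which stands in which hole varies and is not told. The small cap stops within 2 mm on the 57 mm one; the large slips loosely over the 52 mm one; a cap whose slots miss the lugs stops 10 mm down, 12 mm short of home.
- rack: Plywood rack with sheet-metal plates, 160 mm deep, 215 mm wide, 166 mm high, fixed; origin under its middle, x to its back, y to its left. The rims stand 175 mm above the bench, 55 mm in front of the origin, 55 mm to its left and right; the cartridges are fixed in it, and stand out 51 mm from its upper plate.
- hardener_bottle: Bystander: white plastic bottle with red cap, 48 mm across, 115 mm tall; origin at the centre of its underside.
- resin_cup: Bystander: clear mixing cup with a wooden stick in cured resin, 66 mm across, 85 mm tall with the stick; origin at the centre of its underside.
- syringe: Bystander: plastic syringe lying flat, 134 mm long along its y, 30 mm wide, 22 mm high; origin under its middle.

How it is judged (in metres and radians):
At the end, for the whole second after the job is handed in: Each cartridge carries a cap that is fully home (centre 4.5 mm out from the rim within 3 mm, within 4 mm of the axis, axes within 7 degrees) and turned at least 40 degrees clockwise from where its slots meet the lugs (stop at about 60) (((z of cap_small_center in the frame of mouth_left between 0.001 and 0.0075 m and x of cap_small_center in the frame of mouth_left between -0.004 and 0.004 m and y of cap_small_center in the frame of mouth_left between -0.004 and 0.004 m and angle between the z axis of cap_small_center and the z axis of mouth_left, either way round below 0.12 rad and angle between the x axis of cap_small_center and the x axis of mouth_left, either way round above 0.7 rad) or (z of cap_large_center in the frame of mouth_left between 0.001 and 0.0075 m and x of cap_large_center in the frame of mouth_left between -0.004 and 0.004 m and y of cap_large_center in the frame of mouth_left between -0.004 and 0.004 m and angle between the z axis of cap_large_center and the z axis of mouth_left, either way round below 0.12 rad and angle between the x axis of cap_large_center and the x axis of mouth_left, either way round above 0.7 rad)) and ((z of cap_small_center in the frame of mouth_right between 0.001 and 0.0075 m and x of cap_small_center in the frame of mouth_right between -0.004 and 0.004 m and y of cap_small_center in the frame of mouth_right between -0.004 and 0.004 m and angle between the z axis of cap_small_center and the z axis of mouth_right, either way round below 0.12 rad and angle between the x axis of cap_small_center and the x axis of mouth_right, either way round above 0.7 rad) or (z of cap_large_center in the frame of mouth_right between 0.001 and 0.0075 m and x of cap_large_center in the frame of mouth_right between -0.004 and 0.004 m and y of cap_large_center in the frame of mouth_right between -0.004 and 0.004 m and angle between the z axis of cap_large_center and the z axis of mouth_right, either way round below 0.12 rad and angle between the x axis of cap_large_center and the x axis of mouth_right, either way round above 0.7 rad))); the robot touches nothing.
It fails at once if the hardener bottle is pushed away by more than 3 cm or knocked over (distance of hardener_bottle from where it was at the start of the episode above 0.03 m or angle between hardener_bottle's own z axis and vertical above 0.6 rad).
It fails at once if the resin cup is pushed away by more than 3 cm or knocked over (distance of resin_cup from where it was at the start of the episode above 0.03 m or angle between resin_cup's own z axis and vertical above 0.6 rad).
It fails at once if the syringe is pushed away by more than 3 cm or knocked over (distance of syringe from where it was at the start of the episode above 0.03 m).
It also fails if it takes over 72 s, if anything falls off the work surface, if the arm or the gripper's body presses on something with over 40 N, if the wrist force passes 120 N, or if a joint passes its speed limit or range.

## Robot

A 6-joint arm with a two-finger parallel gripper is mounted at the origin on a cart in front of the work surface, level with it; the furniture and walls round the work are solid. World frame = base frame: x ahead of the robot, y to its left, z up, the work surface at z = 0. Lengths are in m, angles in degrees, forces in N, time in s.
With the tool pointing down it reaches from about 0.4 to 0.825 m from the base axis. Payload 7 kg.
Tool frame: the origin (TCP) lies midway between the tips of the shut fingers; the grasp point (between the pads) lies 19 mm behind it; z points along the fingers, y is the direction in which the jaws open and shut (so a half turn about z gives the same grasp; the last joint's range is limited). The gripper opens to 88 mm and grips with 3 to 60 N. Pads are 19 mm wide; open, the fingers measure 130 mm over their backs; the gripper's body (78 mm by 193 mm) begins 47 mm behind the grasp point.
Start: joints at [-54.54, 20.546, 0.682, 0, -70.136, -16.507], TCP at [0.219, -0.638, 0.227] pointing down, gripper open.
Joint ranges: [-176.03, 176.03], [-82.01, 121.73], [-58.28, 71.71], [-173.87, 95.51], [-174.79, -0.11], [-173.66, 173.66]. Speed limits (degrees/s): [136.94, 136.94, 172.46, 180, 180, 180].

## Interface

Orientations are given as [roll, pitch, yaw] about the fixed x, y, z axes, in that order (R = Rz(yaw) Ry(pitch) Rx(roll)).
In Python, from plant import ctrl, snapshot gives the robot as it stands.
- The arm moves only by the shell command python3 -m pendant 'ROWS'. ROWS is JSON, a list of rows, each a list of 7 numbers: the shift along the tool's x, y, z in m, then the turn, a rotation vector about the tool's x, y, z in rad, then the opening, from -1 (shut) to 1 (fully open), so that 0 is half open. In form: [[x, y, z, ax, ay, az, jaw], ...]. A call has 1 to 12 rows; each row is the pose to reach, as a shift and turn from the pose commanded when the call began, along the tool's axes at that moment; what a row does not reach only later rows make up. A row lasts 1/8 s, in which the tool goes at most 62.5 mm and 10.7 degrees, less where a joint would pass 70% of its speed; a pose out of reach is approached as far as the arm can. A call with a gripper value outside its range is refused whole. The fingers move at their own pace and stop on an object; the grip force is fixed at half the most. Time passes only in rows, so rows that repeat a pose let the fingers close. It gives the time, the measured TCP pose, the force and the opening at its end, in the units of the state.
- ctrl.get_obs(): the state, without advancing time (a new reading comes with each control period).
- snapshot(name): name is "side" or "top"; returns a dict with "image" (400x640x3 uint8, blue, green, red), "mtx" (3x3 intrinsics, pixels), "k1" (the pictures are not rectified: a ray, as slopes to the right and down, at radius r is drawn at 1 + k1 r^2 times it, then the intrinsics apply), "eye" and "attitude" of the camera in the world. Camera axes: x right, y up, looking along -z (the intrinsics and any distortion apply to the point x, -y, -z); pixel columns grow to the right and rows downward; lengths in m; the calibration is good to about 2 mm. A picture is of the moment at which its call begins. There is no depth.
- ctrl.close_job(): hands the job in, once; it reports no verdict.
The state is a dict: "clock": time; "joint_pos": joint angles; "qvel": joint speeds; "tau": joint torques, N m; "tool_pos": TCP position; "orientation": TCP orientation; "force": force on the tool from outside, world axes, zero at the start; "moment": the same for the moment, N m; "opening": finger opening in m.
Only numpy, scipy, OpenCV 4.12 (cv2) and the standard library are available. Lean on these libraries where they do the work, as an engineer would, in place of code of your own. Each camera call takes 0.05 s, during which the arm holds its last target.

## Working session

There is one attempt and no reset: what is moved stays moved. The work goes in short steps, Python scripts to look and compute and a shell command to move; the robot and the scene stay as the last step left them, time stands still between calls to the robot, and variables do not carry over. Pictures are saved under pics/ and viewed, and the job is handed in when it is done.

```bash
ls; mkdir -p pics
python3 - <<'E'
from plant import ctrl, snapshot
import cv2,json
print(ctrl.get_obs())
for n in("side","top"):
    s=snapshot(n); cv2.imwrite(f"pics/{n}0.png",s["image"]); print({k:(v.tolist() if hasattr(v,'tolist') else v) for k,v in s.items() if k!="image"})
E
```

```text
pics
{'clock': 0.0, 'joint_pos': array([-5.45422574e+01,  2.05907622e+01,  6.32600531e-01, -2.12089578e-02,
       -7.01358521e+01, -1.65073876e+01]), 'qvel': array([ 0.03008014,  0.00835473, -0.02642574,  0.04037562, -0.03314041,
        0.0457113 ]), 'tau': array([ 4.10064797e-05, -5.82729757e+01,  2.93056798e+01,  6.99726015e+00,
        7.00436009e-03, -1.58500002e-04]), 'tool_pos': array([ 0.21902402, -0.63794428,  0.22561795]), 'orientation': array([ 1.79904196e+02, -7.59979648e-03, -1.61056862e+02]), 'force': array([ 0.5152054 ,  0.45450945, -0.60832204]), 'moment': array([-0.04942507, -0.00789986,  0.01311319]), 'opening': 0.0877772356442014}
{'mtx': [[425.44378696670435, 0.0, 317.79679882040887], [0.0, 425.44378696670435, 203.352172881884], [0.0, 0.0, 1.0]], 'k1': -0.001241821337928987, 'eye': [0.3505134534789355, 0.8303441223017405, 0.6699518616781193], 'attitude': [48.837358700029384, 1.2968482854325698, -170.67819013550957]}
{'mtx': [[499.83480562095, 0.0, 323.908573765783], [0.0, 499.83480562095, 203.4944121657261], [0.0, 0.0, 1.0]], 'k1': 0.04041875583866173, 'eye': [0.41234637526180473, 0.21955871245939734, 1.0344310371771728], 'attitude': [3.3749299126775116, 0.8648102012632448, -91.67929320673822]}
```

View pics/side0.png

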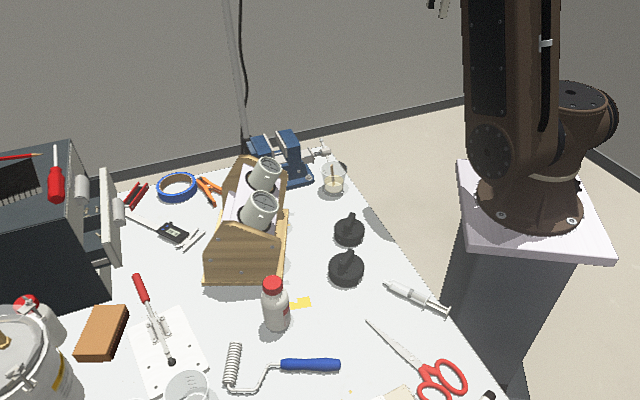

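View pics/top0.png

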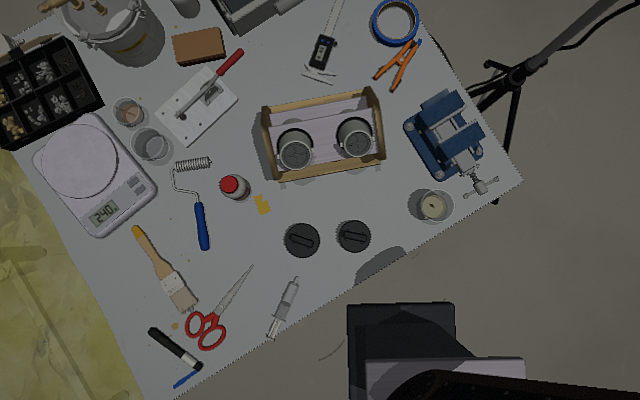

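```bash
cat > h.py <<'E'
import numpy as np,cv2
from scipy.spatial.transform import Rotation as R
from plant import ctrl,snapshot
def cam(s): return R.from_euler('xyz',s['attitude'],degrees=True).as_matrix(),np.array(s['eye'])
def ray(s,uv):
    M,e=cam(s);K=s['mtx'];d=np.array([(uv[0]-K[0][2])/K[0][0],(uv[1]-K[1][2])/K[1][1]]);x=d.copy()
    for _ in range(20): x=d/(1+s['k1']*(x@x))
    v=M@np.array([x[0],-x[1],-1]);return e,v/np.linalg.norm(v)
def onz(s,uv,z):
    e,v=ray(s,uv);return e+v*(z-e[2])/v[2]
def proj(s,P):
    M,e=cam(s);p=M.T@(np.array(P)-e);x=np.array([p[0],-p[1]])/-p[2];x=x*(1+s['k1']*(x@x));K=s['mtx']
    return np.array([K[0][0]*x[0]+K[0][2],K[1][1]*x[1]+K[1][2]])
def tri(s1,u1,s2,u2):
    e1,v1=ray(s1,u1);e2,v2=ray(s2,u2)
    t=np.linalg.lstsq(np.c_[v1,-v2],e2-e1,rcond=None)[0]
    a=e1+t[0]*v1;b=e2+t[1]*v2;return (a+b)/2,np.linalg.norm(a-b)
def crop(s,x0,y0,w,h,k,name):
    cv2.imwrite(name,cv2.resize(s['image'][y0:y0+h,x0:x0+w],None,fx=k,fy=k,interpolation=cv2.INTER_CUBIC))
def tool():
    o=ctrl.get_obs();return np.array(o['tool_pos']),R.from_euler('xyz',o['orientation'],degrees=True)
E
python3 - <<'E'
from h import *
t=snapshot('top');s=snapshot('side')
crop(t,250,80,150,180,3.3,'pics/t1.png');crop(s,200,140,180,160,3.7,'pics/s1.png')
for n,S in(('t',t),('s',s)):
    g=cv2.cvtColor(S['image'],cv2.COLOR_BGR2GRAY)
    m=(g<70).astype(np.uint8)
    x=(270,210,390,265) if n=='t' else (320,205,370,292)
    mm=np.zeros_like(m);mm[x[1]:x[3],x[0]:x[2]]=m[x[1]:x[3],x[0]:x[2]]
    k,l,st,c=cv2.connectedComponentsWithStats(mm)
    for i in range(1,k):
        if st[i,4]>80: print(n,st[i],c[i])
E
```

```text
t [336 220  35  33 888] [353.35810811 235.72297297]
t [ 283  223   37   35 1002] [301.47305389 239.88822355]
t [364 248  26  17 126] [378.22222222 258.29365079]
```

View pics/t1.png

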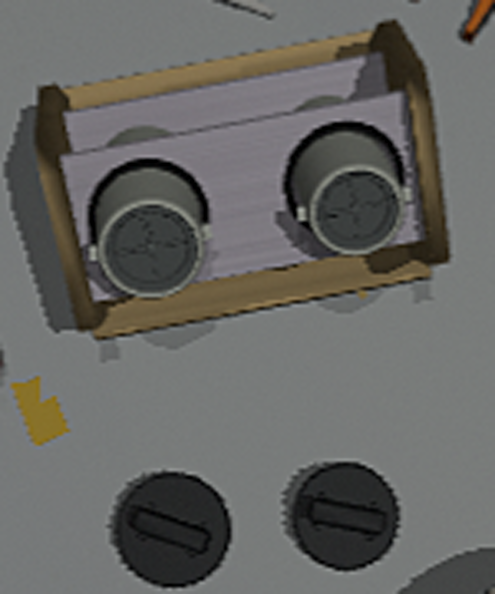

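View pics/s1.png

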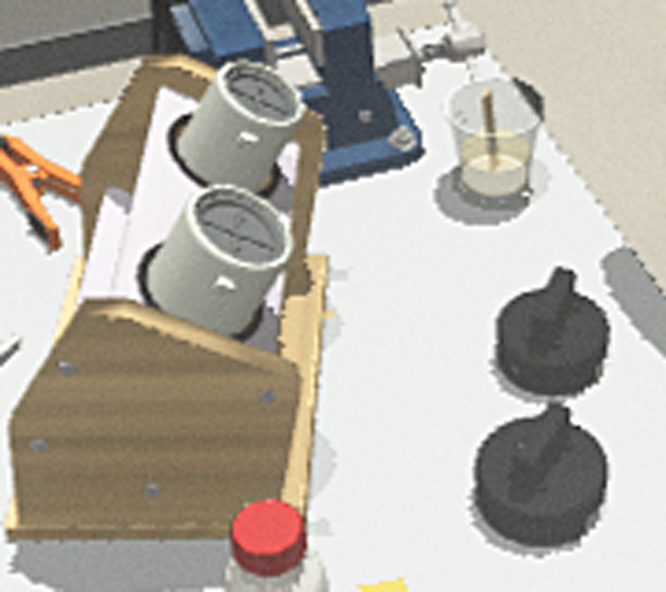

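Run:
```python
from h import *
t=snapshot('top');s=snapshot('side')
g=cv2.cvtColor(t['image'],cv2.COLOR_BGR2GRAY)
for c in((353,236),(302,240)):
    m=np.zeros_like(g);x,y=c;m[y-24:y+24,x-26:x+26]=(g[y-24:y+24,x-26:x+26]<62)
    cn=max(cv2.findContours(m,0,2)[0],key=cv2.contourArea)
    h=cv2.convexHull(cn);print('cap',cv2.fitEllipse(h))
crop(t,275,205,55,55,10,'pics/tL.png');crop(t,328,205,55,55,10,'pics/tR.png')
crop(t,265,115,60,60,10,'pics/tmL.png');crop(t,325,105,60,60,10,'pics/tmR.png')
crop(s,230,180,60,60,10,'pics/smL.png');crop(s,240,145,60,60,10,'pics/smR.png')
a=[cv2.imread(f'pics/{n}.png') for n in('tL','tmL','smL')];b=[cv2.imread(f'pics/{n}.png') for n in('tR','tmR','smR')]
z=lambda l:[cv2.resize(i,(266,266)) for i in l]
cv2.imwrite('pics/mos.png',np.vstack([np.hstack(z(a)),np.hstack(z(b))]))
```

```text
cap ((353.6945495605469, 236.0193634033203), (32.23313903808594, 33.414310455322266), 93.03144836425781)
cap ((301.4299621582031, 239.8845977783203), (34.725807189941406, 36.391136169433594), 113.34282684326172)
```

View pics/mos.png

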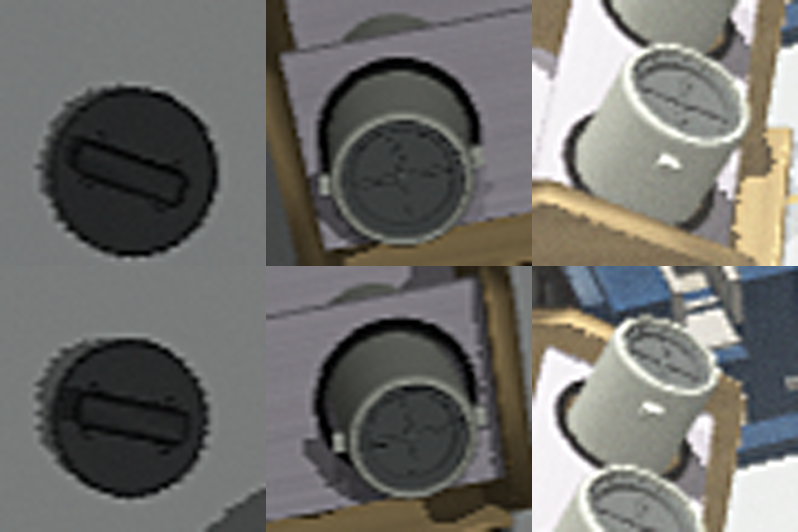

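Run:
```python
from h import *
t=snapshot('top');s=snapshot('side')
L=(295.7,155);Rr=(358.2,143.6)
ms=[]
for a,b in((L,(264.7,201.2)),(Rr,(270.9,165.3))):
    print(tri(t,a,s,b),onz(t,a,.175),onz(s,b,.175)); ms.append(onz(t,a,.175))
d=ms[0]-ms[1];print('dist',np.linalg.norm(d),'y axis dir',np.degrees(np.arctan2(d[1],d[0])))
for n,c,o,b in(('L',(301.43,239.88),(275,205),((75,153),(185,190))),('S',(353.69,236.02),(328,205),((82,405-266),(188,432-266)))):
    e=[onz(t,np.array(o)+np.array(q)/4.836,.053) for q in b]
    v=e[1]-e[0]
    print(n,'deck centre',onz(t,c,.027),'bar c',(e[0]+e[1])/2,'len',np.linalg.norm(v),'dir',np.degrees(np.arctan2(v[1],v[0])))
```

```text
(array([0.54937383, 0.27760876, 0.17235357]), np.float64(0.00014717300827701222)) [0.549026   0.27744584 0.175     ] [0.54824062 0.28054757 0.175     ]
(array([0.56572404, 0.16834721, 0.17135708]), np.float64(0.0007636499147212868)) [0.56545558 0.16863305 0.175     ] [0.56375845 0.17319195 0.175     ]
dist 0.11004615097619737 y axis dir 98.58620041404838
L deck centre [0.40026715 0.28036442 0.027     ] bar c [0.39942183 0.27795563 0.053     ] len 0.04707210846920565 dir -110.19215736324178
S deck centre [0.40494364 0.17512275 0.027     ] bar c [0.4040117 0.1719721 0.053    ] len 0.0441592506338368 dir -105.94163528335184
```

```bash
cat >> h.py <<'E'
def frame(z,y):
    z=np.array(z,float);z/=np.linalg.norm(z);y=np.array(y,float);y-=z*(z@y);y/=np.linalg.norm(y)
    return R.from_matrix(np.c_[np.cross(y,z),y,z])
def dr(a): return np.array([np.cos(np.radians(a)),np.sin(np.radians(a)),0])
def row(p,Rt,p0=None,R0=None):
    if p0 is None: p0,R0=tool()
    return np.round(np.r_[R0.inv().apply(np.array(p)-p0),(R0.inv()*Rt).as_rotvec()],4).tolist()
DOWN=[0,0,-1]
E
python3 - <<'E'
from h import *
for p,a in(((.36,-.32,.24),118),((.43,0,.24),135),((.3995,.2785,.2),159.8)): print(row(p,frame(DOWN,dr(a))))
E
```

```text
[-0.2366, 0.2553, -0.0135, 0.0003, 0.0, -0.1579]
[-0.4067, 0.5353, -0.0134, 0.0003, 0.0001, -0.4546]
[-0.4683, 0.8085, 0.0266, 0.0003, 0.0001, -0.8875]
```

```bash
python3 -m pendant '[[-0.236,0.255,-0.013,0,0,-0.158,0],[-0.236,0.255,-0.013,0,0,-0.158,0],[-0.236,0.255,-0.013,0,0,-0.158,0],[-0.236,0.255,-0.013,0,0,-0.158,0],[-0.236,0.255,-0.013,0,0,-0.158,0],[-0.236,0.255,-0.013,0,0,-0.158,0],[-0.407,0.535,-0.013,0,0,-0.455,0],[-0.407,0.535,-0.013,0,0,-0.455,0],[-0.407,0.535,-0.013,0,0,-0.455,0],[-0.407,0.535,-0.013,0,0,-0.455,0],[-0.407,0.535,-0.013,0,0,-0.455,0],[-0.407,0.535,-0.013,0,0,-0.455,0]]'
python3 - <<'E'
from h import *
print(row((.3995,.2785,.12),frame(DOWN,dr(159.8))),tool()[0],ctrl.get_obs()['joint_pos'])
E
```

```text
clock: 1.9
tool_pos: [0.4309, 0.0028, 0.2399]
orientation: [-180.0, 0.1, -134.7]
force: [0.7, -0.6, 0.3]
opening: 0.0438
[-0.1735, 0.2164, 0.12, -0.0006, 0.001, -0.4284] [0.43093126 0.00283508 0.23992619] [ 2.68029863e+01 -3.93961508e+00 -2.69210665e+01 -2.17604548e-03
 -6.69514736e+01 -7.15503546e+01]
```

```bash
python3 -m pendant '[[-0.1735,0.2164,0.08,0,0,-0.4284,0],[-0.1735,0.2164,0.08,0,0,-0.4284,0],[-0.1735,0.2164,0.08,0,0,-0.4284,0],[-0.1735,0.2164,0.08,0,0,-0.4284,0],[-0.1735,0.2164,0.08,0,0,-0.4284,0],[-0.1735,0.2164,0.12,0,0,-0.4284,0],[-0.1735,0.2164,0.12,0,0,-0.4284,0],[-0.1735,0.2164,0.12,0,0,-0.4284,0]]'
python3 - <<'E'
from h import *
t=snapshot('top');s=snapshot('side');crop(t,250,180,160,120,3,'pics/t2.png');crop(s,270,150,140,150,3,'pics/s2.png')
cv2.imwrite('pics/m2.png',np.hstack([cv2.imread('pics/t2.png')[:360],cv2.resize(cv2.imread('pics/s2.png'),(320,360))]))
print(row((.3995,.2785,.03),frame(DOWN,dr(159.8))),tool()[0],ctrl.get_obs()['joint_pos'])
E
```

```text
clock: 2.9
tool_pos: [0.4006, 0.2752, 0.1206]
orientation: [-180.0, 0.0, -110.5]
force: [0.8, -0.3, 0.4]
opening: 0.044
[-0.0019, 0.0023, 0.0912, -0.0009, 0.0024, -0.0047] [0.40084324 0.27569661 0.12119653] [ 5.77559556e+01  8.42899860e+00 -3.10466869e+01  2.65721921e-02
 -5.03805558e+01 -7.82447329e+01]
```

View pics/m2.png

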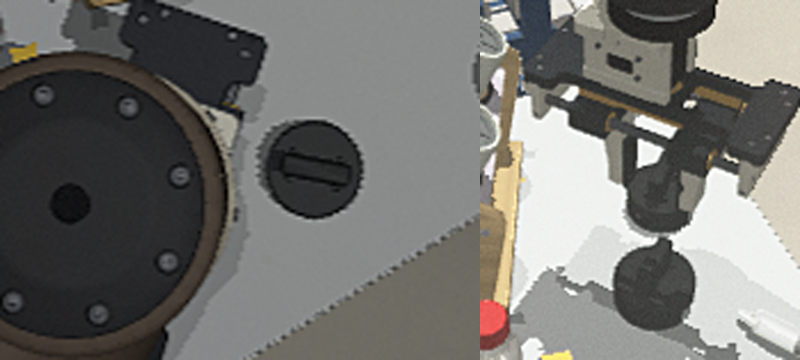

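```bash
python3 -m pendant '[[-0.002,0.002,0.05,0,0.002,-0.005,0],[-0.002,0.002,0.09,0,0.002,-0.005,0],[-0.002,0.002,0.09,0,0.002,-0.005,0],[-0.002,0.002,0.09,0,0.002,-0.005,0],[-0.002,0.002,0.09,0,0.002,-0.005,-1],[-0.002,0.002,0.09,0,0.002,-0.005,-1],[-0.002,0.002,0.09,0,0.002,-0.005,-1],[-0.002,0.002,0.09,0,0.002,-0.005,-1],[-0.002,0.002,0.09,0,0.002,-0.005,-1]]'
python3 - <<'E'
from h import *
s=snapshot('side');crop(s,290,200,110,100,6,'pics/s3.png')
print(tool()[0],ctrl.get_obs()['orientation'])
E
```

```text
clock: 4.12
tool_pos: [0.3988, 0.2781, 0.0298]
orientation: [-180.0, -0.1, -110.1]
force: [-0.6, -0.6, 3.9]
opening: 0.0138
[0.39881645 0.2781277  0.02976608] [-1.79994214e+02 -1.08339366e-01 -1.10135904e+02]
```

View pics/s3.png

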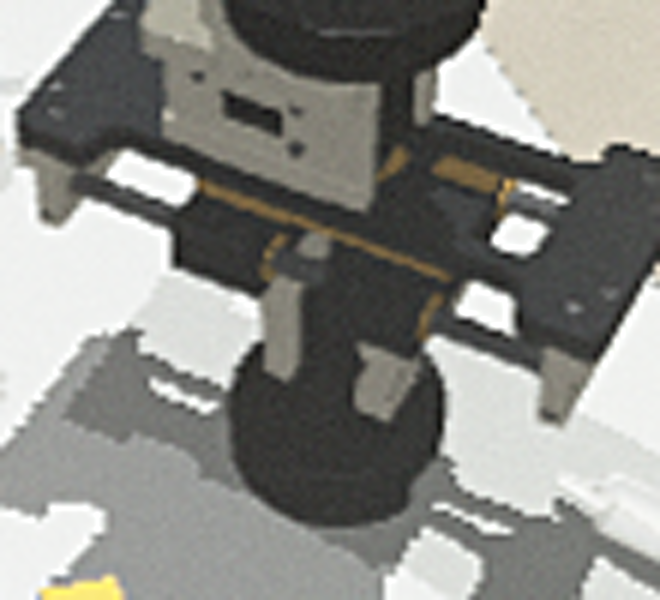

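```bash
cat >> h.py <<'E'
ML=np.array([.549,.2775,.175]);MR=np.array([.5655,.1687,.175]);YAW=8.6
MZ=np.cos(np.pi/6)*np.array([0,0,1])-.5*dr(YAW);MY=dr(YAW+90);MX=np.cross(MY,MZ)
def mpose(h,turn=0,M=ML): # h=TCP height along axis; turn clockwise deg
    a=np.radians(turn);return M+h*MZ, frame(-MZ,-(MY*np.cos(a)+MX*np.sin(a)))
def inm(M):
    p,r=tool();m=np.c_[MX,MY,MZ];y=m.T@r.as_matrix()[:,1];z=m.T@r.as_matrix()[:,2]
    return np.round(1000*m.T@(p-M),1), 'turn %.1f'%np.degrees(np.arctan2(-y[0],-y[1])), 'tilt %.2f'%np.degrees(np.arccos(-z[2])), 'F',np.round(m.T@np.array(ctrl.get_obs()['force']),1),'T',np.round(m.T@np.array(ctrl.get_obs()['moment']),2),'jaw',ctrl.get_obs()['opening'].round(4)
E
python3 - <<'E'
from h import *
p,r=mpose(0); print(r.as_matrix())
a=np.radians(60);print('cw check: y before/after',mpose(0,0)[1].as_matrix()[:,1],mpose(0,60)[1].as_matrix()[:,1], (mpose(0)[1].inv()*mpose(0,60)[1]).as_rotvec())
print(row(*mpose(.12)))
E
```

```text
[[ 8.56288144e-01  1.49535343e-01  4.94378191e-01]
 [ 1.29501406e-01 -9.88756381e-01  7.47676717e-02]
 [ 5.00000000e-01 -3.46944695e-17 -8.66025404e-01]]
cw check: y before/after [ 1.49535343e-01 -9.88756381e-01 -3.46944695e-17] [-0.66679961 -0.6065297  -0.4330127 ] [-2.90655708e-17 -2.90655708e-17  1.04719755e+00]
[-0.0218, -0.0886, -0.2492, 0.5422, 0.3188, -2.0163]
```

```bash
python3 -m pendant '[[0,0,-0.06,0,0,0,-1],[0,0,-0.12,0,0,0,-1],[-0.005,-0.02,-0.15,0.0,0,-0.18,-1],[-0.01,-0.04,-0.19,0.1,0.06,-0.36,-1],[-0.022,-0.088,-0.249,0.542,0.319,-2.016,-1],[-0.022,-0.088,-0.249,0.542,0.319,-2.016,-1],[-0.022,-0.088,-0.249,0.542,0.319,-2.016,-1],[-0.022,-0.088,-0.249,0.542,0.319,-2.016,-1],[-0.022,-0.088,-0.249,0.542,0.319,-2.016,-1],[-0.022,-0.088,-0.249,0.542,0.319,-2.016,-1],[-0.022,-0.088,-0.249,0.542,0.319,-2.016,-1],[-0.022,-0.088,-0.249,0.542,0.319,-2.016,-1]]'
python3 - <<'E'
from h import *
print(inm(ML),ctrl.get_obs()['joint_pos'].round(1));print(row(*mpose(.07)))
E
```

```text
clock: 5.68
tool_pos: [0.4886, 0.2688, 0.2779]
orientation: [-176.3, -27.3, -7.1]
force: [0.4, 0.6, -0.3]
opening: 0.0138Traceback (most recent call last):
  File "<stdin>", line 2, in <module>
  File "h.py", line 36, in inm
    return np.round(1000*m.T@(p-M),1), 'turn %.1f'%np.degrees(np.arctan2(-y[0],-y[1])), 'tilt %.2f'%np.degrees(np.arccos(-z[2])), 'F',np.round(m.T@np.array(ctrl.get_obs()['force']),1),'T',np.round(m.T@np.array(ctrl.get_obs()['moment']),2),'jaw',ctrl.get_obs()['opening'].round(4)
                                                                                                                                                                                                                                                     ^^^^^^^^^^^^^^^^^^^^^^^^^^^^^^^
AttributeError: 'float' object has no attribute 'round'
```

```bash
sed -i "s/ctrl.get_obs()\['opening'\].round(4)/round(ctrl.get_obs()['opening'],4)/" h.py
python3 - <<'E'
from h import *
print(inm(ML),ctrl.get_obs()['joint_pos'].round(1));print(row(*mpose(.07)))
E
```

```text
(array([ -1.4,   0.4, 119.6]), 'turn 13.8', 'tilt 4.40', 'F', array([ 0.3,  0.5, -0.5]), 'T', array([ 0.13,  1.81, -0.08]), 'jaw', 0.0138) [ 62.8  -5.7 -41.6  34.6 -45.7  -1.7]
[0.003, -0.0034, 0.0494, 0.0661, 0.0396, -0.2412]
```

```bash
python3 -m pendant '[[0.003,-0.003,0.02,0.066,0.04,-0.241,-1],[0.003,-0.003,0.05,0.066,0.04,-0.241,-1],[0.003,-0.003,0.05,0.066,0.04,-0.241,-1],[0.003,-0.003,0.05,0.066,0.04,-0.241,-1]]'
python3 - <<'E'
from h import *
print(inm(ML));print(row(*mpose(.05)))
t=snapshot('top');s=snapshot('side');crop(t,240,90,140,130,4,'pics/t4.png');crop(s,220,130,130,110,6,'pics/s4.png')
E
```

```text
clock: 6.18
tool_pos: [0.5154, 0.2718, 0.2364]
orientation: [-179.8, -30.0, 8.0]
force: [-0.1, -0.9, -0.8]
opening: 0.0134
(array([ 1.2, -0.6, 70.2]), 'turn 0.5', 'tilt 0.12', 'F', array([-0.6, -0.8, -0.6]), 'T', array([-0.01,  1.9 ,  0.01]), 'jaw', 0.0134)
[-0.0012, -0.0006, 0.0202, 0.0021, -0.0004, -0.0086]
```

View pics/s4.png

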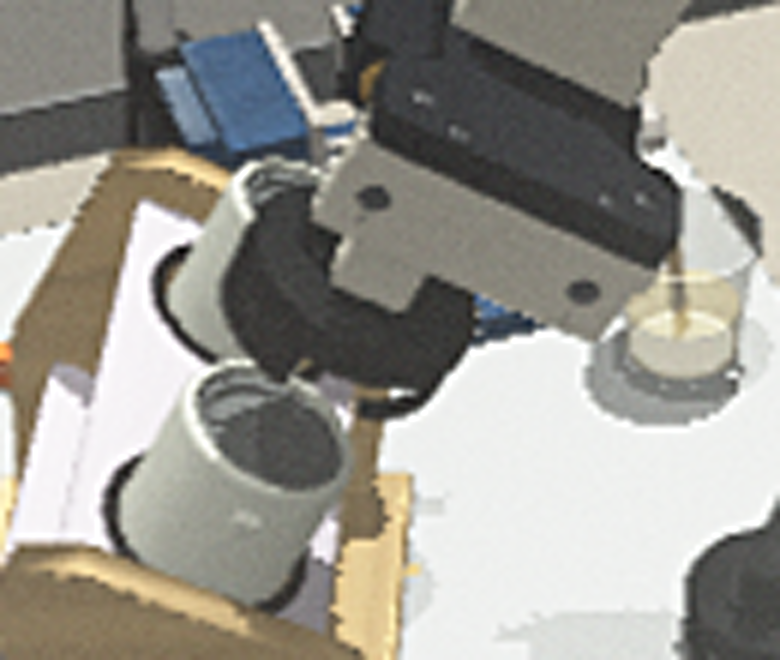

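View pics/t4.png

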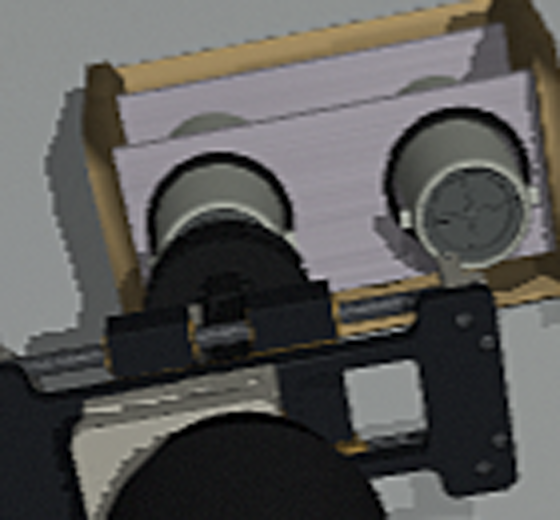

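Run:
```python
from h import *
s=snapshot('side');p,r=tool()
x,y,z=r.as_matrix().T
k=8;x0,y0,w,h=245,160,70,45
im=cv2.resize(s['image'][y0:y0+h,x0:x0+w],None,fx=k,fy=k,interpolation=cv2.INTER_CUBIC)
raw=im.copy()
for rad,hh in((.035,.0298),(.035,.0078)):
    P=[p+z*hh+rad*(x*np.cos(a)+y*np.sin(a)) for a in np.linspace(0,2*np.pi,60)]
    q=np.array([(proj(s,i)-(x0,y0)+.5)*k for i in P]).astype(int);cv2.polylines(im,[q],True,(0,0,255),1)
for a in(-20,20):
  b=np.radians(a-90);e=[p+z*hh+.035*(x*np.cos(b)+y*np.sin(b)) for hh in(.0298,.018)]
  q=[tuple(((proj(s,i)-(x0,y0)+.5)*k).astype(int).tolist()) for i in e];cv2.line(im,q[0],q[1],(0,255,0),1)
q=[((proj(s,ML+.0285*(MX*np.cos(a)+MY*np.sin(a)))-(x0,y0)+.5)*k).astype(int) for a in np.linspace(0,6.3,60)]
cv2.polylines(im,[np.array(q)],True,(255,0,0),1)
cv2.imwrite('pics/s5.png',np.vstack([raw,im])[:, :])
print(im.shape)
```

```text
(360, 560, 3)
```

View pics/s5.png

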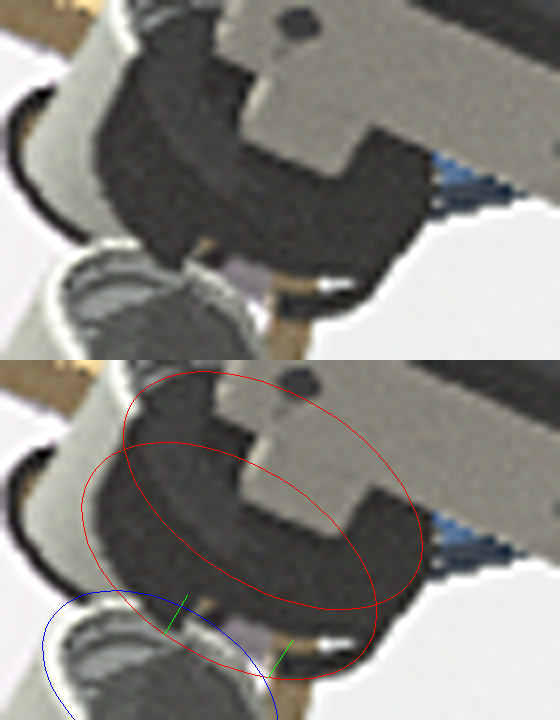

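```bash
python3 -m pendant '[[-0.001,-0.0005,0.02,0.002,0,-0.009,-1],[-0.001,-0.0005,0.036,0.002,0,-0.009,-1],[-0.001,-0.0005,0.036,0.002,0,-0.009,-1],[-0.001,-0.0005,0.040,0.002,0,-0.009,-1],[-0.001,-0.0005,0.043,0.002,0,-0.009,-1],[-0.001,-0.0005,0.046,0.002,0,-0.009,-1]]'
python3 - <<'E'
from h import *
print(inm(ML))
E
```

```text
clock: 7.08
tool_pos: [0.5373, 0.2763, 0.1962]
orientation: [-180.0, -30.1, 8.8]
force: [1.1, 0.1, 0.4]
opening: 0.0138
(array([ 0.4,  0.6, 24.2]), 'turn -0.1', 'tilt 0.14', 'F', array([ 1.2, -0.1, -0.2]), 'T', array([0.02, 1.44, 0.06]), 'jaw', 0.0138)
```

```bash
python3 -m pendant '[[0,0,0.004,0,0,0,-1],[0,0,0.008,0,0,0,-1],[0,0,0.011,0,0,0,-1],[0,0,0.014,0,0,0,-1]]'
python3 - <<'E'
from h import *
print(inm(ML))
E
```

```text
clock: 7.58
tool_pos: [0.5444, 0.2772, 0.1837]
orientation: [-180.0, -30.1, 8.7]
force: [2.2, 2.3, 3.8]
opening: 0.0138
(array([0.4, 0.4, 9.9]), 'turn -0.1', 'tilt 0.10', 'F', array([4.1, 1.9, 2. ]), 'T', array([0.46, 0.26, 0.02]), 'jaw', 0.0138)
```

```bash
python3 -m pendant '[[0,0,0.001,0,0,0,-1],[0,0,0.002,0,0,0,-1],[0,0,0.003,0,0,0,-1]]'
python3 - <<'E'
from h import *
print(inm(ML))
E
```

```text
clock: 7.95
tool_pos: [0.5455, 0.2773, 0.1821]
orientation: [-180.0, -30.1, 8.8]
force: [-20.6, -5.2, 25.8]
opening: 0.014
(array([0.5, 0.3, 7.9]), 'turn -0.1', 'tilt 0.17', 'F', array([-5.4, -2. , 32.9]), 'T', array([-0.41,  3.87,  0.03]), 'jaw', 0.014)
```

```bash
python3 -m pendant '[[0,0,-0.002,0,0,0,-1],[0,0.0015,-0.002,0,0,0,-1],[0,0.003,-0.002,0,0,0,-1],[0,0.003,-0.002,0,0,0,-1]]'
python3 - <<'E'
from h import *
print(inm(ML))
E
python3 -m pendant '[[0,-0.0015,0,0,0,0,-1],[0,-0.003,0,0,0,0,-1],[0,-0.0045,0,0,0,0,-1],[0,-0.006,0,0,0,0,-1],[0,-0.006,0,0,0,0,-1]]'
python3 - <<'E'
from h import *
print(inm(ML))
E
```

```text
clock: 8.45
tool_pos: [0.545, 0.2768, 0.1831]
orientation: [-179.8, -30.1, 8.9]
force: [3.6, 9.1, 1.0]
opening: 0.0138
(array([ 0.5, -0.1,  9.1]), 'turn -0.2', 'tilt 0.33', 'F', array([ 4.7,  8.5, -1.6]), 'T', array([ 3.29, -0.17,  0.22]), 'jaw', 0.0138)
clock: 9.07
tool_pos: [0.5446, 0.2779, 0.1827]
orientation: [179.8, -30.0, 8.6]
force: [6.5, -3.1, 6.4]
opening: 0.0136
(array([0.2, 1.1, 8.8]), 'turn -0.0', 'tilt 0.16', 'F', array([ 8.4, -4. ,  2.6]), 'T', array([-1.6 , -1.41, -0.04]), 'jaw', 0.0136)
```

```bash
python3 -m pendant '[[0,0.003,0.0015,0,0,0,-1],[0,0.003,0.0015,0,0,0.15,-1],[0,0.003,0.0015,0,0,0.3,-1],[0,0.003,0.0015,0,0,0.45,-1],[0,0.003,0.0015,0,0,0.6,-1],[0,0.003,0.0015,0,0,0.75,-1]]'
python3 - <<'E'
from h import *
print(inm(ML),ctrl.get_obs()['joint_pos'].round(1))
E
```

```text
clock: 9.82
tool_pos: [0.545, 0.2768, 0.1819]
orientation: [-158.4, -21.4, -38.6]
force: [-6.4, -0.7, 12.4]
opening: 0.0137
(array([-0. , -0.1,  8. ]), 'turn 43.1', 'tilt 0.10', 'F', array([ 0.6,  0.3, 13.9]), 'T', array([0.11, 1.51, 0.16]), 'jaw', 0.0137) [ 45.7   2.6 -53.9  64.4 -19.6 -49.4]
```

```bash
python3 -m pendant '[[0,0,0,0,0,0.1,-1],[0,0,0,0,0,0.2,-1],[0,0,0,0,0,0.3,-1],[0,0,0,0,0,0.35,-1]]'
python3 - <<'E'
from h import *
print(inm(ML),ctrl.get_obs()['joint_pos'].round(1))
E
```

```text
clock: 10.32
tool_pos: [0.5453, 0.2768, 0.1821]
orientation: [-152.7, -13.1, -57.6]
force: [3.3, -0.7, 8.2]
opening: 0.0138
(array([ 0.3, -0.2,  8. ]), 'turn 63.0', 'tilt 0.11', 'F', array([ 6.8, -1.2,  5.5]), 'T', array([-0.12, -0.82,  0.42]), 'jaw', 0.0138) [ 45.7   2.6 -53.8  64.4 -19.6 -69.2]
```

```bash
python3 -m pendant '[[0,0,-0.0005,0,0,0,-0.2],[0,0,-0.0005,0,0,0,-0.2],[0,0,-0.0005,0,0,0,-0.2],[0,0,-0.03,0,0,0,-0.2],[0,0,-0.07,0,0,0,0],[0,0,-0.11,0,0,0,0],[0,0,-0.11,0,0,0,0]]'
python3 - <<'E'
from h import *
print(inm(ML),ctrl.get_obs()['joint_pos'].round(1))
t=snapshot('top');s=snapshot('side');crop(t,240,90,140,130,3,'pics/t6.png');crop(s,200,130,130,110,3,'pics/s6.png')
cv2.imwrite('pics/m6.png',np.hstack([cv2.imread('pics/t6.png')[:330,:390],cv2.imread('pics/s6.png')]))
E
```

```text
clock: 11.2
tool_pos: [0.4902, 0.27, 0.2792]
orientation: [-152.5, -13.0, -57.4]
force: [-0.3, -0.3, 0.1]
opening: 0.0439
(array([  0.8,   1.4, 119.9]), 'turn 62.9', 'tilt 0.34', 'F', array([-0.3, -0.3,  0.2]), 'T', array([0.14, 1.78, 0.02]), 'jaw', 0.0439) [ 61.2  -8.1 -45.7  38.7 -39.4 -53.1]
```

View pics/m6.png

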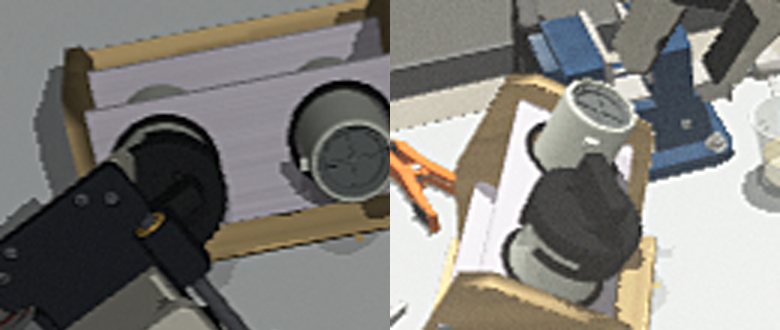

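Run:
```python
from h import *
print(row((.404,.1725,.14),frame(DOWN,dr(166))))
```

```text
[0.0028, 0.1751, 0.0679, -0.54, -0.02, 0.8478]
```

```bash
python3 -m pendant '[[0.0028,0.06,0.0,-0.2,0,0.3,0],[0.0028,0.1751,0.0679,-0.54,-0.02,0.8478,0],[0.0028,0.1751,0.0679,-0.54,-0.02,0.8478,0],[0.0028,0.1751,0.0679,-0.54,-0.02,0.8478,0],[0.0028,0.1751,0.0679,-0.54,-0.02,0.8478,0],[0.0028,0.1751,0.0679,-0.54,-0.02,0.8478,0],[0.0028,0.1751,0.0679,-0.54,-0.02,0.8478,0],[0.0028,0.1751,0.0679,-0.54,-0.02,0.8478,0]]'
python3 - <<'E'
from h import *
print(row((.404,.1725,.03),frame(DOWN,dr(166))),tool()[0],ctrl.get_obs()['joint_pos'].round(1))
s=snapshot('side');crop(s,280,150,130,110,6,'pics/s7.png')
E
```

```text
clock: 12.3
tool_pos: [0.4039, 0.1712, 0.1392]
orientation: [-180.0, -0.1, -104.0]
force: [0.6, 0.2, 0.2]
opening: 0.044
[-0.0015, 0.0002, 0.1092, -0.0, -0.0025, -0.0004] [0.40386897 0.17122386 0.13919572] [ 49.    2.6 -35.    0.1 -52.5 -63. ]
```

View pics/s7.png

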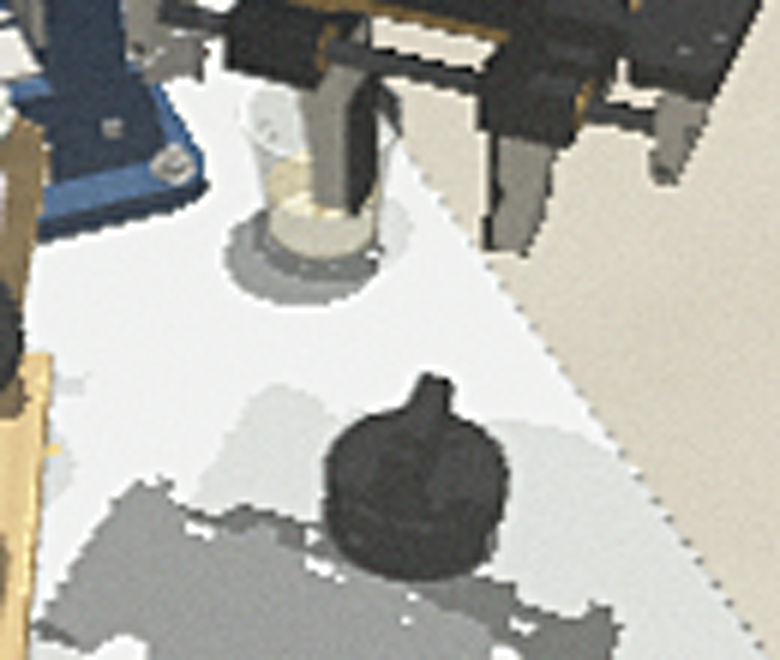

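```bash
python3 -m pendant '[[-0.0015,0,0.06,0,-0.002,0,0],[-0.0015,0,0.1,0,-0.002,0,0],[-0.0015,0,0.109,0,-0.002,0,0],[-0.0015,0,0.109,0,-0.002,0,0],[-0.0015,0,0.109,0,-0.002,0,-1],[-0.0015,0,0.109,0,-0.002,0,-1],[-0.0015,0,0.109,0,-0.002,0,-1],[-0.0015,0,0.109,0,-0.002,0,-1],[-0.0015,0,0.109,0,-0.002,0,-1]]'
python3 - <<'E'
from h import *
print(row(*mpose(.12,0,MR)),tool()[0],ctrl.get_obs()['orientation'].round(2))
E
```

```text
clock: 13.48
tool_pos: [0.4049, 0.174, 0.0317]
orientation: [-180.0, 0.1, -104.0]
force: [-1.5, 1.1, 8.2]
opening: 0.0141
[-0.0113, -0.1019, -0.2471, 0.5104, 0.3428, -1.9148] [0.40488659 0.17397886 0.03169588] [-1.7997e+02  1.3000e-01 -1.0403e+02]
```

```bash
python3 -m pendant '[[0,0,-0.06,0,0,0,-1],[0,0,-0.12,0,0,0,-1],[-0.005,-0.02,-0.17,0.0,0,-0.18,-1],[-0.01,-0.04,-0.22,0.1,0.06,-0.36,-1],[-0.011,-0.102,-0.247,0.51,0.343,-1.915,-1],[-0.011,-0.102,-0.247,0.51,0.343,-1.915,-1],[-0.011,-0.102,-0.247,0.51,0.343,-1.915,-1],[-0.011,-0.102,-0.247,0.51,0.343,-1.915,-1],[-0.011,-0.102,-0.247,0.51,0.343,-1.915,-1],[-0.011,-0.102,-0.247,0.51,0.343,-1.915,-1],[-0.011,-0.102,-0.247,0.51,0.343,-1.915,-1],[-0.011,-0.102,-0.247,0.51,0.343,-1.915,-1]]'
python3 - <<'E'
from h import *
print(inm(MR),ctrl.get_obs()['joint_pos'].round(1));print(row(*mpose(.07,0,MR)))
E
```

```text
clock: 14.98
tool_pos: [0.5057, 0.1591, 0.2778]
orientation: [-177.6, -28.2, -0.8]
force: [-0.1, 0.2, -0.5]
opening: 0.0139
(array([ -1.1,  -0.5, 119.3]), 'turn 8.3', 'tilt 2.76', 'F', array([-0.4,  0.2, -0.4]), 'T', array([-0.02,  1.76,  0.  ]), 'jaw', 0.0139) [ 51.  -11.6 -46.1  32.6 -40.   16.4]
[0.0022, -0.0027, 0.0492, 0.0393, 0.0279, -0.1446]
```

```bash
python3 -m pendant '[[0.002,-0.003,0.03,0.039,0.028,-0.145,-1],[0.002,-0.003,0.05,0.039,0.028,-0.145,-1],[0.002,-0.003,0.05,0.039,0.028,-0.145,-1],[0.002,-0.003,0.05,0.039,0.028,-0.145,-1]]'
python3 - <<'E'
from h import *
print(inm(MR));print(row(*mpose(.04,0,MR)))
t=snapshot('top');s=snapshot('side');crop(t,290,80,140,130,3,'pics/t8.png');crop(s,220,100,130,110,3,'pics/s8.png')
cv2.imwrite('pics/m8.png',np.hstack([cv2.imread('pics/t8.png')[:330,:390],cv2.imread('pics/s8.png')]))
E
```

```text
clock: 15.48
tool_pos: [0.5316, 0.1639, 0.2358]
orientation: [-179.9, -30.0, 8.2]
force: [0.3, -0.3, -2.1]
opening: 0.0138
(array([ 0.8,  0.3, 69.8]), 'turn 0.4', 'tilt 0.10', 'F', array([-0.8, -0.4, -1.9]), 'T', array([-0.02,  2.01,  0.05]), 'jaw', 0.0138)
[-0.0008, 0.0002, 0.0298, 0.0017, 0.0002, -0.0065]
```

View pics/m8.png

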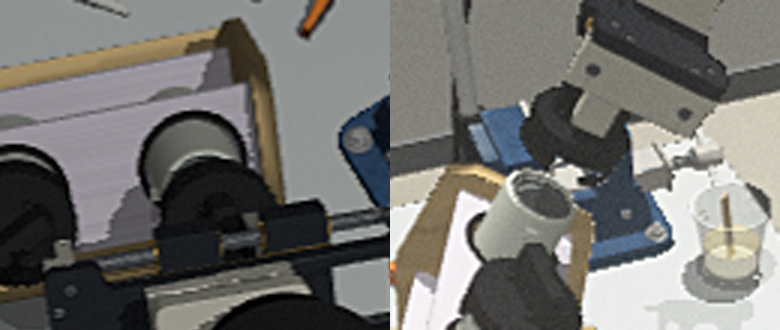

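```bash
python3 -m pendant '[[-0.001,0,0.02,0.002,0,-0.006,-1],[-0.001,0,0.035,0.002,0,-0.006,-1],[-0.001,0,0.038,0.002,0,-0.006,-1],[-0.001,0,0.041,0.002,0,-0.006,-1],[-0.001,0,0.044,0.002,0,-0.006,-1],[-0.001,0,0.047,0.002,0,-0.006,-1]]'
python3 - <<'E'
from h import *
print(inm(MR))
E
```

```text
clock: 16.32
tool_pos: [0.5541, 0.1675, 0.1945]
orientation: [-179.9, -30.0, 8.6]
force: [-0.4, 0.4, -1.6]
opening: 0.0141
(array([-0.2,  0.6, 22.6]), 'turn -0.0', 'tilt 0.06', 'F', array([-1.1,  0.5, -1.2]), 'T', array([-0.04,  1.95,  0.02]), 'jaw', 0.0141)
```

```bash
python3 -m pendant '[[0,0,0.003,0,0,0,-1],[0,0,0.006,0,0,0,-1],[0,0,0.009,0,0,0,-1],[0,0,0.012,0,0,0,-1]]'
python3 - <<'E'
from h import *
print(inm(MR))
E
python3 -m pendant '[[0,0,0.0015,0,0,0,-1],[0,0,0.003,0,0,0,-1]]'
python3 - <<'E'
from h import *
print(inm(MR))
E
```

```text
clock: 16.82
tool_pos: [0.5599, 0.1681, 0.1834]
orientation: [-180.0, -30.0, 8.6]
force: [-0.8, 0.5, -1.6]
opening: 0.0138
(array([-0.7,  0.3, 10. ]), 'turn -0.0', 'tilt 0.04', 'F', array([-1.4,  0.6, -1. ]), 'T', array([-0.07,  1.87,  0.01]), 'jaw', 0.0138)
clock: 17.08
tool_pos: [0.5608, 0.1683, 0.1827]
orientation: [-180.0, -30.1, 8.7]
force: [-34.7, -6.2, 30.7]
opening: 0.0138
(array([-0.3,  0.3,  9. ]), 'turn -0.1', 'tilt 0.16', 'F', array([-15.2,  -0.9,  44.2]), 'T', array([-0.37,  7.09,  0.28]), 'jaw', 0.0138)
```

```bash
python3 -m pendant '[[0,0,-0.001,0,0,0,-1],[0,0,-0.001,0,0,0.15,-1],[0,0,-0.001,0,0,0.3,-1],[0,0,-0.001,0,0,0.45,-1],[0,0,-0.001,0,0,0.6,-1],[0,0,-0.001,0,0,0.75,-1]]'
python3 - <<'E'
from h import *
print(inm(MR),ctrl.get_obs()['joint_pos'].round(1))
E
python3 -m pendant '[[0,0,0,0,0,0.1,-1],[0,0,0,0,0,0.2,-1],[0,0,0,0,0,0.3,-1],[0,0,0,0,0,0.35,-1]]'
python3 - <<'E'
from h import *
print(inm(MR),ctrl.get_obs()['joint_pos'].round(1))
E
```

```text
clock: 17.82
tool_pos: [0.5615, 0.1687, 0.1832]
orientation: [-158.3, -21.4, -38.8]
force: [-4.3, -0.4, 6.6]
opening: 0.0137
(array([0.7, 0.6, 9.1]), 'turn 43.2', 'tilt 0.13', 'F', array([-0.4,  0.3,  7.8]), 'T', array([-0.1 ,  2.02,  0.07]), 'jaw', 0.0137) [ 32.6  -1.  -57.3  64.2 -13.  -37.9]
clock: 18.32
tool_pos: [0.5614, 0.1686, 0.1831]
orientation: [-152.6, -13.0, -57.7]
force: [-6.0, -2.3, 7.8]
opening: 0.0139
(array([0.5, 0.5, 9.1]), 'turn 63.1', 'tilt 0.11', 'F', array([-1.5, -1.4,  9.9]), 'T', array([-0.18,  2.38,  0.35]), 'jaw', 0.0139) [ 32.6  -1.  -57.3  64.2 -13.  -57.8]
```

```bash
python3 -m pendant '[[0,0,0,0,0,0.03,-1],[0,0,-0.0005,0,0,0,-0.2],[0,0,-0.0005,0,0,0,-0.2],[0,0,-0.0005,0,0,0,-0.2],[0,0,-0.03,0,0,0,-0.2],[0,0,-0.07,0,0,0,0],[0,0,-0.12,0,0,0,0],[0,0,-0.17,0,0,0,0],[0,0,-0.17,0,0,0,0]]'
python3 - <<'E'
from h import *
print(inm(MR),tool()[0]);print(row((.42,-.1,.33),tool()[1]))
E
```

```text
clock: 19.45
tool_pos: [0.4767, 0.157, 0.3336]
orientation: [-152.4, -12.9, -57.6]
force: [0.4, 0.4, -0.4]
opening: 0.044
(array([  1.7,   1.8, 182.2]), 'turn 63.1', 'tilt 0.48', 'F', array([ 0.2,  0.3, -0.6]), 'T', array([ 0.07,  1.84, -0.01]), 'jaw', 0.044) [0.47666762 0.1570456  0.33362051]
[0.181, 0.1855, -0.0461, 0.0, 0.0, 0.0]
```

```bash
python3 -m pendant '[[0.06,0.06,-0.03,0,0,0,0],[0.18,0.185,-0.046,0,0,0,0],[0.18,0.185,-0.046,0,0,0,0],[0.18,0.185,-0.046,0,0,0,0],[0.18,0.185,-0.046,0,0,0,0],[0.18,0.185,-0.046,0,0,0,0]]'
python3 - <<'E'
from h import *
t=snapshot('top');s=snapshot('side');cv2.imwrite('pics/t9f.png',t['image']);crop(t,250,80,140,130,3,'pics/t9.png');crop(s,210,120,130,130,3,'pics/s9.png')
cv2.imwrite('pics/m9.png',np.hstack([cv2.imread('pics/t9.png'),cv2.imread('pics/s9.png')]))
for n,M,o in(('L',ML,.035),('R',MR,.0325)):
    print(n,'expected bar-top centre px',proj(t,M+.031*MZ).round(1),proj(s,M+.031*MZ).round(1))
E
```

```text
clock: 20.2
tool_pos: [0.419, -0.1025, 0.3268]
orientation: [-152.8, -13.0, -57.9]
force: [-0.1, -0.3, 0.4]
opening: 0.0438
L expected bar-top centre px [296.1 161.5] [271.9 188.3]
R expected bar-top centre px [360.7 149.7] [277.2 152.6]
```

View pics/m9.png

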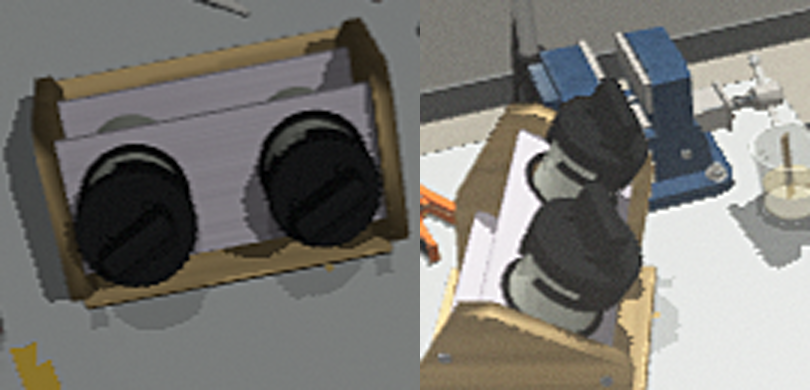

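View pics/t9f.png

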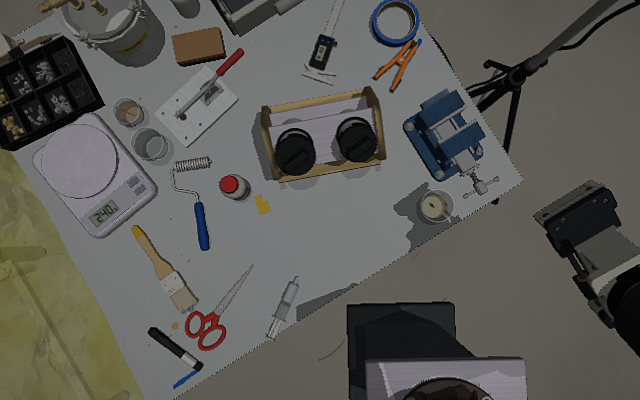

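Run:
```python
from h import *
t=snapshot('top');k=8;out=[]
for M,rad in((ML,.035),(MR,.0325)):
    c=proj(t,M+.02*MZ).astype(int);x0,y0=c[0]-24,c[1]-24
    im=cv2.resize(t['image'][y0:y0+48,x0:x0+48],None,fx=k,fy=k,interpolation=cv2.INTER_CUBIC)
    im=np.clip(im.astype(float)*3,0,255).astype(np.uint8);raw=im.copy()
    D=lambda P,c:cv2.polylines(im,[np.array([((proj(t,q)-(x0,y0)+.5)*k) for q in P]).astype(int)],True,c,1)
    for h in(.005,-.022):D([M+h*MZ+rad*(MX*np.cos(a)+MY*np.sin(a)) for a in np.linspace(0,6.28,60)],(0,0,255))
    a=np.radians(62);bx=MX*np.cos(a)-MY*np.sin(a);by=np.cross(MZ,bx)
    D([M+.031*MZ+i*.023*bx+j*.007*by for i,j in((1,1),(1,-1),(-1,-1),(-1,1))],(0,255,0))
    out.append(np.hstack([raw,im]))
cv2.imwrite('pics/z.png',cv2.resize(np.vstack(out),(600,600)))
```

```text
(no output)
```

View pics/z.png

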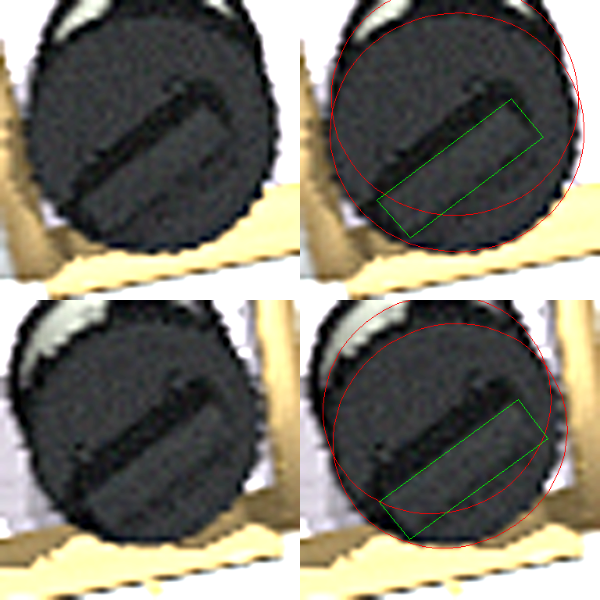

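```bash
python3 -c "
from plant import ctrl
print(ctrl.get_obs()['clock'],ctrl.close_job())"
```

```text
the job is handed in; nothing more can be done
20.35 None
```

I put both caps on, pushed them home and turned them clockwise about 63°. The job is handed in at 20.35 s of the allowed 72 s, but it reports no verdict.

- **Which cap goes where:** The large cap went on the left cartridge. It had only about 1 mm of sideways play, so the left one is the 57 mm cartridge. The small cap slid freely over the right cartridge, well past the 2 mm at which it would stop on the 57 mm one.
- **Fully home:** Both caps passed the lugs without resistance. They then came to a firm stop at the depth that matches home for the large cap, and within about 3 mm of it for the small cap. The push was 33 N on the large cap and 44 N on the small.
- **Final pictures:** With the gripper open and moved well clear, the overlay showed both grip bars at about 62°. The bars and cap outlines lay within roughly 1–2 mm of where locked caps should be. The bottle, cup and syringe looked unmoved.

Some checks were weaker than I would like:
- **Rotation stop:** The turning torque was only 0.3–0.4 N m at the end, so I never felt a hard stop. I am relying on the measured angle.
- **Small cap grip:** The fingers met about 8 N as they closed on it, and the tip sat 2 mm higher than intended. That leaves its depth reading slightly less certain.
- **Side camera:** It disagreed with the top camera by about 3–5 mm on the mouth positions. I used the top camera, which gave the 110 mm mouth spacing correctly.

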